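Snap the parts box lid shut all round

ROBOT

A 6-joint arm with a two-finger parallel gripper is mounted at the origin on the work surface. World frame = base frame: x ahead of the robot, y to its left, z up, the work surface at z = 0. Lengths are in m, angles in rad, forces in N, time in s.
With the tool pointing down it reaches from about 0.3 to 0.875 m from the base axis. Payload 6.4 kg.
Tool frame: the origin (TCP) lies midway between the tips of the shut fingers; the grasp point (between the pads) lies 19 mm behind it (ctrl.pinch_z is the distance from the TCP to the grasp point, in m); z points along the fingers, y is the line along which they close (so a half turn about z gives the same grasp; the last joint's range is limited). The gripper opens to 85 mm and grips with 20 to 120 N. Pads are 22 mm wide; open, the fingers measure 114 mm over their backs; the gripper's body (76 mm by 85 mm) begins 54 mm behind the grasp point. The pads swing forward as they close: fully open they stand 13 mm farther back than shut.
Start: joints at [0.913, 0.181, 1.607, -0, 1.354, -0.206], TCP at [0.251, 0.517, 0.231] pointing down, gripper open.
Joint ranges: [-2.99, 2.99], [-0.89, 2.07], [0.3, 2.58], [-1.14, 4.28], [0, 2.63], [-3.12, 3.12]. Speed limits (rad/s): [2.57, 2.57, 3.01, 3.14, 3.14, 3.14].

INTERFACE

Orientations are given as a unit quaternion [w, x, y, z].
In Python, from bench import ctrl gives the robot as it stands.
- The arm moves only by the tool apply_moves, never from a script. Its argument "moves" is a list of rows, each an object with "jaw": the opening, from 0 (shut) to 1 (fully open); "offset": the shift along the tool's x, y, z in mm, a list of three; "rot": the turn, a rotation vector about the tool's x, y, z in degrees, a list of three. In form: [{"jaw": jaw, "offset": [dx, dy, dz], "rot": [ax, ay, az]}, ...]. A call has exactly 5 rows; each row shifts and turns the commanded pose from where the row before left it, along the tool's axes as they then stand; what a row does not reach is not made up. A row lasts 1/8 s, in which the tool goes at most 62.5 mm and 10.7 degrees, less where a joint would pass 70% of its speed; a pose out of reach is approached as far as the arm can. A call is refused whole if a number of a shift passes 62.5 or a number of a turn 10.7, either way. A call with a gripper value outside its range is refused whole. The fingers move at their own pace and stop on an object; the grip force is fixed at half the most. Time passes only in rows, so rows that do not move let the fingers close, or fill a call up. It gives the time, the measured TCP pose, the force, the opening and the grip force at its end, in the units of the state.
- ctrl.get_obs(): the state, without advancing time (a new reading comes with each control period).
- ctrl.camera(name): name is "side" or "top" or "wrist"; returns (picture, depth): 384x512x3 uint8, red, green, blue; 384x512 float32, m along the optical axis (not along the pixel's ray), 0 where there is no reading.
- ctrl.camera_params(name): a dict with "K" (3x3 intrinsics, pixels), "cam_to_world" (4x4, takes a point from camera to world coordinates); the wrist camera has in their place "mount" (4x4, takes a point from camera to tool coordinates, whose origin is the TCP and whose axes are the flange's). Camera axes: x right, y down, z forward; pixel columns grow to the right and rows downward; lengths in m; the calibration is good to about 2 mm. A picture is of the moment at which its call begins: read the wrist's pose just before it. camera_params takes no time and is no camera call.
- ctrl.hand_in(): hands the job in; it is judged then, once.
Trained networks look in the newest picture that a camera, given by its name, has taken for a name from the list of things; names that differ only in an ending like _2 or _b are one class to them, and where a whole thing is asked for, a point or a joint stands for the part that bears it (a point fixed in the world has none). Each returns a list of dicts, best first, with "score" (0 to 1); they miss things now and then, are a little off and sometimes report something else, mostly with a low value. They report only what shows in the picture. A call takes as long as a camera call. They do not tell look-alikes from the thing itself.
- ctrl.outline_of(camera, target): "region" (384x512 bool, what is visible of it) and "position" ([column, row] in pixels, amid what is visible of it).
The state is a dict: "time_s": time; "q": joint angles; "dq": joint speeds; "joint_efforts": joint torques, N m; "eef_pos": TCP position; "eef_rot": TCP orientation; "wrist_force": force on the tool from outside, world axes, zero at the start; "torque": the same for the moment, N m; "opening": opening from 0.0 (shut) to 1.0 (fully open); "grasp_force": force on a finger pad.
Only numpy, scipy, OpenCV 4.12 (cv2) and the standard library are available. Lean on these libraries where they do the work, as an engineer would, in place of code of your own. Each camera call takes 0.05 s, during which the arm holds its last target. There are 200 camera calls.

TASK

The lid of the parts box is on but not yet snapped shut: press each of the four raised rim sections down with your fingertips until it snaps shut level with the corners, all the way round. Only press: do not lift, tip or shove the box, and leave the bottle, the jar and the screwdriver where they are.

Things in the scene. Friction and masses are not known exactly. Their poses are not given: they have to be found in the camera images.
- crate: Closed parts box of grey plastic with a white snap-fit lid, loose on the bench, 1.5 kg. Origin at the centre of its underside, z up; lid 134 mm along x and 184 mm along y. Heights above the bench: recessed middle panel of the lid 78 mm; the four fixed corners of the lid (28 mm squares) 84 mm; the four rim sections between the corners 92 mm while raised, 84 mm (level with the corners) once snapped shut.
- rim_near_top (a point): Centre of the top face of the rim section on the lid's long side that faces its -x: a flat white strip 125 mm long and 26 mm wide, axes as the box. The point goes down with the section: 92 mm above the bench raised, 84 mm shut.
- rim_near (a joint): How far that section is pushed down, m: 0 raised, 0.008 shut. It moves straight down 8 mm against a snap spring: it resists with up to about 9 N, most in the first 2 mm, gives way past half travel (4 mm), then snaps down by itself and stays; let go earlier, it springs back up. Press near its middle, with 12 to 25 N at the bottom.
- rim_far_top (a point): Centre of the top face of the rim section on the lid's long side that faces its +x: a flat white strip 125 mm long and 26 mm wide, axes as the box. The point goes down with the section: 92 mm above the bench raised, 84 mm shut.
- rim_far (a joint): How far that section is pushed down, m: 0 raised, 0.008 shut. It moves straight down 8 mm against a snap spring: it resists with up to about 9 N, most in the first 2 mm, gives way past half travel (4 mm), then snaps down by itself and stays; let go earlier, it springs back up. Press near its middle, with 12 to 25 N at the bottom.
- rim_left_top (a point): Centre of the top face of the rim section on the lid's short side that faces its +y: a flat white strip 75 mm long and 26 mm wide, axes as the box. The point goes down with the section: 92 mm above the bench raised, 84 mm shut.
- rim_left (a joint): How far that section is pushed down, m: 0 raised, 0.008 shut. It moves straight down 8 mm against a snap spring: it resists with up to about 9 N, most in the first 2 mm, gives way past half travel (4 mm), then snaps down by itself and stays; let go earlier, it springs back up. Press near its middle, with 12 to 25 N at the bottom.
- rim_right_top (a point): Centre of the top face of the rim section on the lid's short side that faces its -y: a flat white strip 75 mm long and 26 mm wide, axes as the box. The point goes down with the section: 92 mm above the bench raised, 84 mm shut.
- rim_right (a joint): How far that section is pushed down, m: 0 raised, 0.008 shut. It moves straight down 8 mm against a snap spring: it resists with up to about 9 N, most in the first 2 mm, gives way past half travel (4 mm), then snaps down by itself and stays; let go earlier, it springs back up. Press near its middle, with 12 to 25 N at the bottom.
- spray: White plastic bottle, 42 mm across, 130 mm tall, standing; origin at the centre of its underside. To be left alone.
- jar: Glass jar with a steel cap, 60 mm across, 75 mm tall, standing; origin at the centre of its underside. To be left alone.
- driver: Screwdriver, 170 mm long, lying on the bench along its own x. To be left alone.
Things that resemble listed ones, but are neither listed nor needed, are in the scene too. There is more than one size of the crate; the job needs the larger.

How it is judged:
At the end, for the whole second after the job is handed in: All four rim sections are snapped shut (each more than 6 of its 8 mm down); the box stands flat and still within 40 mm of where it was; bottle and jar upright, and they and the screwdriver within 30 mm of where they were (value of joint each of rim_near, rim_far, rim_left, rim_right above 0.006 m and distance of crate from where it was at the start of the episode below 0.04 m and angle between crate's own z axis and vertical below 0.05 rad and linear speed of crate below 0.02 m/s and distance of each of spray, jar, driver from where it was at the start of the episode below 0.03 m and angle between each of spray, jar's own z axis and vertical below 0.2 rad); the robot touches nothing.
It fails at once if the box is lifted more than 15 mm (height (world z) of crate above 0.015 m).
It fails at once if the box is tipped by more than about 11 degrees (angle between crate's own z axis and vertical above 0.2 rad).
It fails at once if the box is shoved more than 40 mm (distance of crate from where it was at the start of the episode above 0.04 m).
It fails at once if the bottle, jar or screwdriver is moved more than 30 mm or lifted (distance of any of spray, jar, driver from where it was at the start of the episode above 0.03 m).
It fails at once if the bottle or jar is knocked over (angle between any of spray, jar's own z axis and vertical above 0.4 rad).
It also fails if it takes over 48 s, if anything falls off the work surface, if the arm or the gripper's body presses on something with over 40 N, if the wrist force passes 120 N, or if a joint passes its speed limit or range.

## Working session

There is one attempt and no reset: what is moved stays moved. The work goes in short steps, Python scripts to look and compute and a tool call to move; the robot and the scene stay as the last step left them, time stands still between calls to the robot, and variables do not carry over. Pictures are saved under pics/ and viewed, at most 10 in all, crops included, and the job is handed in when it is done.

Besides the shell and the picture viewer there is one more tool, called after "Request:" as a command line: name --argument value ..., lists and objects as JSON in quotes. apply_moves: Moves the arm, as the interface text tells. Its arguments: {"type":"object","properties":{"moves":{"type":"array"}},"required":["moves"]}

```bash
mkdir -p pics
cat > h.py <<'E'
from bench import ctrl
import numpy as np, cv2
def pts(cam,d,mask=None):
    p=ctrl.camera_params(cam);K=np.array(p["K"]);T=np.array(p["cam_to_world"])
    m=d>0
    if mask is not None: m&=mask
    v,u=np.nonzero(m);z=d[v,u]
    P=np.c_[(u-K[0,2])*z/K[0,0],(v-K[1,2])*z/K[1,1],z]
    return P@T[:3,:3].T+T[:3,3],u,v
E
python3 - <<'E'
from h import *
for c in["top","side"]:
    im,d=ctrl.camera(c);cv2.imwrite(f"pics/{c}.png",im[:,:,::-1])
    for n in["crate","spray","jar","driver","rim_near_top","rim_left_top"]:
        for r in ctrl.outline_of(c,n)[:4]:
            P,u,v=pts(c,d,np.array(r["region"]))
            if len(P): print(c,n,round(r["score"],2),np.round(r["position"]),np.round(np.median(P,0),3),np.round(np.percentile(P,2,0),3),np.round(np.percentile(P,98,0),3))
    if c=="top":
        P,u,v=pts(c,d);np.save("top.npy",P);np.save("topuv.npy",np.c_[u,v])
o=ctrl.get_obs();print(o["time_s"],o["eef_pos"],o["eef_rot"],o["wrist_force"])
E
```

```text
top crate 0.73 [264. 118.] [0.744 0.032 0.057] [ 0.683 -0.018  0.013] [0.808 0.078 0.066]
top spray 0.54 [178. 130.] [0.705 0.258 0.084] [ 0.692  0.243 -0.   ] [0.727 0.292 0.132]
top jar 0.57 [318. 221.] [ 0.454 -0.128  0.074] [ 0.429 -0.157  0.008] [ 0.481 -0.105  0.08 ]
top driver 0.9 [231. 243.] [0.399 0.117 0.023] [0.367 0.084 0.01 ] [0.43  0.155 0.029]
top rim_near_top 0.64 [252. 116.] [0.752 0.066 0.062] [0.715 0.053 0.057] [0.792 0.081 0.067]
top rim_near_top 0.3 [231. 245.] [0.395 0.123 0.02 ] [ 0.329  0.082 -0.004] [0.433 0.198 0.029]
top rim_left_top 0.69 [269. 100.] [0.797 0.018 0.062] [ 0.786 -0.007  0.001] [0.823 0.041 0.068]
top rim_left_top 0.64 [219. 172.] [0.584 0.156 0.092] [0.556 0.133 0.003] [0.615 0.183 0.096]
side crate 0.65 [246. 211.] [0.52  0.05  0.078] [ 0.448 -0.011  0.001] [0.624 0.183 0.093]
side crate 0.59 [314. 202.] [0.734 0.011 0.052] [ 0.681 -0.022  0.001] [0.807 0.082 0.064]
side spray 0.6 [263. 166.] [0.705 0.251 0.062] [0.691 0.241 0.009] [0.725 0.273 0.127]
side jar 0.62 [266. 267.] [ 0.443 -0.15   0.051] [ 0.425 -0.165  0.005] [ 0.474 -0.115  0.077]
side driver 0.78 [200. 231.] [0.393 0.116 0.018] [0.328 0.08  0.   ] [0.427 0.196 0.027]
side rim_near_top 0.83 [229. 197.] [0.491 0.112 0.092] [0.453 0.066 0.086] [0.532 0.17  0.094]
side rim_near_top 0.58 [308. 185.] [0.761 0.069 0.062] [ 0.715  0.051 -0.002] [0.837 0.155 0.065]
side rim_left_top 0.5 [248. 182.] [0.588 0.155 0.091] [ 0.553  0.128 -0.002] [0.675 0.301 0.094]
side rim_left_top 0.41 [329. 195.] [0.795 0.01  0.062] [ 0.783 -0.008  0.058] [0.806 0.031 0.064]
0.7 [0.25102902 0.51733161 0.23131229] [1.56209074e-05 2.23977059e-01 9.74594416e-01 1.31048406e-05] [0.60458103 0.09508637 0.0841984 ]
```

View pics/top.png

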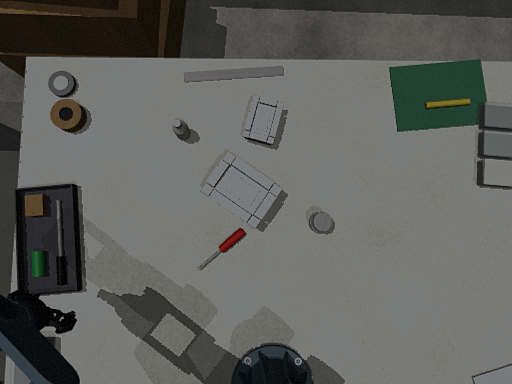

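View pics/side.png

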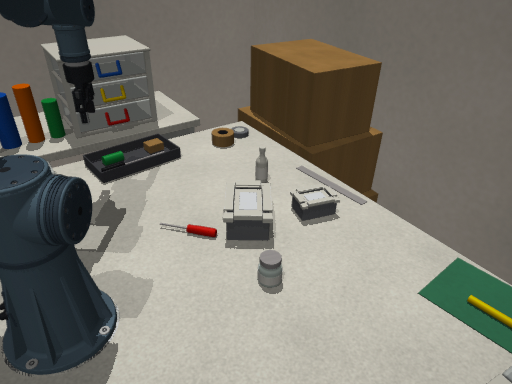

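The top view shows the larger box at about (243,188), rotated. The small look-alike is at (264,118), the jar at (321,222), the driver at (231,242) and the bottle at (180,128). Next I fit the lid.

Run:
```python
from h import *
from scipy.optimize import minimize
P=np.load("top.npy");uv=np.load("topuv.npy")
m=(P[:,2]>.07)&(P[:,2]<.1)&(np.hypot(P[:,0]-.53,P[:,1]-.085)<.14)&~(np.hypot(P[:,0]-.454,P[:,1]+.128)<.05)
Q=P[m];(c,s,a)=cv2.minAreaRect(Q[:,:2].astype(np.float32));print(len(Q),c,s,a)
# side-camera check
im,d=ctrl.camera("side");S,_,_=pts("side",d)
S=S[(S[:,2]>.074)&(S[:,2]<.1)&(np.hypot(S[:,0]-.53,S[:,1]-.085)<.125)]
print(cv2.minAreaRect(S[:,:2].astype(np.float32)),len(S))
def fit(Q):
    def cost(p):
        e=np.array([np.cos(p[2]),np.sin(p[2])]);n=np.array([-e[1],e[0]])
        D=Q[:,:2]-p[:2];x=np.abs(D@e)-.067;y=np.abs(D@n)-.092
        out=np.maximum(np.maximum(x,y),0)
        # raised strips z residual
        ins=np.where(((x>-.026)&(np.abs(D@n)<.0625))|((y>-.026)&(np.abs(D@e)<.0375)),.092,np.where((x>-.027)|(y>-.027),.084,.078))
        return np.sum(np.minimum(out*5,.03))+np.sum(np.minimum(np.abs(Q[:,2]-ins-p[3]),.01))
    return min((minimize(cost,[.53,.085,t,0],method="Nelder-Mead",options=dict(initial_simplex=np.array([.53,.085,t,0])+np.vstack([np.zeros(4),np.diag([.02,.02,.2,.003])]),maxiter=2000)) for t in np.arange(-1.6,1.6,.3)),key=lambda r:r.fun)
for X in(Q,S): r=fit(X);print(r.x,r.fun/len(X))
```

```text
3255 (0.540512204170227, 0.08968088030815125) (0.18420645594596863, 0.13397987186908722) 55.77202606201172
((0.5411766171455383, 0.090837761759758), (0.19151684641838074, 0.13414157927036285), 56.054203033447266) 1751
[ 5.40329093e-01  8.96624846e-02 -5.96215757e-01 -1.29664911e-04] 0.002171987703427964
[ 5.40136776e-01  8.87888291e-02 -5.97504327e-01 -4.74367374e-04] 0.0019918427428081845
```

Request:
apply_moves --moves '[{"jaw": 0, "offset": [-40, -25, 0], "rot": [0, 0, 0]}, {"jaw": 0, "offset": [-48, -31, 0], "rot": [0, 0, 0]}, {"jaw": 0, "offset": [-48, -31, 0], "rot": [0, 0, 0]}, {"jaw": 0, "offset": [-48, -31, 0], "rot": [0, 0, 0]}, {"jaw": 0, "offset": [-48, -31, 0], "rot": [0, 0, 0]}]'

```text
time_s: 1.38
eef_pos: [0.3955, 0.2804, 0.2316]
eef_rot: [0.0, 0.224, 0.975, 0.0]
wrist_force: [0.8, 0.8, 0.4]
opening: 0.002
grasp_force: 0.0
```

Request:
apply_moves --moves '[{"jaw": 0, "offset": [-48, -31, 10], "rot": [0, 0, 0]}, {"jaw": 0, "offset": [-48, -31, 15], "rot": [0, 0, 0]}, {"jaw": 0, "offset": [-48, -31, 20], "rot": [0, 0, 0]}, {"jaw": 0, "offset": [-18, -8, 20], "rot": [0, 0, 0]}, {"jaw": 0, "offset": [0, 0, 20], "rot": [0, 0, 0]}]'

```text
time_s: 2.0
eef_pos: [0.4976, 0.1186, 0.1458]
eef_rot: [0.0, 0.225, 0.974, 0.0]
wrist_force: [-0.5, -0.4, -0.5]
opening: 0.003
grasp_force: 0.0
```

```bash
cat >> h.py <<'E'
from scipy.spatial.transform import Rotation as R
def go():
    o=ctrl.get_obs();q=o["eef_rot"];M=R.from_quat([q[1],q[2],q[3],q[0]]);p=np.array(o["eef_pos"])
    print(round(o["time_s"],2),np.round(p,4),np.round(q,3),"F",np.round(o["wrist_force"],1),"jaw",o["opening"])
    c=np.array([.5403,.0893]);e=np.array([.8268,-.5625]);n=np.array([.5625,.8268])
    for k,t in dict(near=-.054*e,far=.054*e,left=.079*n,right=-.079*n).items():
        print(k,np.round(1000*M.inv().apply(np.r_[c+t,.092]-p),1))
E
python3 -c "from h import *;go()"
```

```text
2.0 [0.4976 0.1186 0.1458] [0.    0.225 0.974 0.   ] F [-0.5 -0.4 -0.5] jaw 0.0027643732953658044
near [ 2.2  0.1 53.8]
far [-104.7  -15.3   53.9]
left [-62.4  70.6  53.9]
right [-40.  -85.8  53.8]
```

Request:
apply_moves --moves '[{"jaw": 0, "offset": [2, 0, 20], "rot": [0, 0, 0]}, {"jaw": 0, "offset": [0, 0, 20], "rot": [0, 0, 0]}, {"jaw": 0, "offset": [0, 0, 8], "rot": [0, 0, 0]}, {"jaw": 0, "offset": [0, 0, 4], "rot": [0, 0, 0]}, {"jaw": 0, "offset": [0, 0, 2], "rot": [0, 0, 0]}]'

```text
time_s: 2.62
eef_pos: [0.495, 0.1213, 0.0928]
eef_rot: [0.0, 0.224, 0.975, 0.0]
wrist_force: [0.3, 0.7, 0.4]
opening: 0.0
grasp_force: 0.0
```

Request:
apply_moves --moves '[{"jaw": 0, "offset": [0, 0, 2], "rot": [0, 0, 0]}, {"jaw": 0, "offset": [0, 0, 2], "rot": [0, 0, 0]}, {"jaw": 0, "offset": [0, 0, 2], "rot": [0, 0, 0]}, {"jaw": 0, "offset": [0, 0, 1], "rot": [0, 0, 0]}, {"jaw": 0, "offset": [0, 0, 0], "rot": [0, 0, 0]}]'

```text
time_s: 3.25
eef_pos: [0.4944, 0.1213, 0.0851]
eef_rot: [-0.0, 0.224, 0.975, -0.0]
wrist_force: [-0.3, 0.0, 0.1]
opening: 0.004
grasp_force: 0.0
```

Request:
apply_moves --moves '[{"jaw": 0, "offset": [0, 0, 1], "rot": [0, 0, 0]}, {"jaw": 0, "offset": [0, 0, 1], "rot": [0, 0, 0]}, {"jaw": 0, "offset": [0, 0, 0.5], "rot": [0, 0, 0]}, {"jaw": 0, "offset": [0, 0, 0], "rot": [0, 0, 0]}, {"jaw": 0, "offset": [0, 0, 0], "rot": [0, 0, 0]}]'

```text
time_s: 3.88
eef_pos: [0.4947, 0.1213, 0.084]
eef_rot: [0.0, 0.224, 0.975, -0.0]
wrist_force: [-5.2, -0.6, 11.7]
opening: 0.001
grasp_force: 5.7
```

Request:
apply_moves --moves '[{"jaw": 0, "offset": [0, 0, 0.5], "rot": [0, 0, 0]}, {"jaw": 0, "offset": [0, 0, 0], "rot": [0, 0, 0]}, {"jaw": 0, "offset": [0, 0, 0], "rot": [0, 0, 0]}, {"jaw": 0, "offset": [0, 0, 0], "rot": [0, 0, 0]}, {"jaw": 0, "offset": [0, 0, 0], "rot": [0, 0, 0]}]'

```text
time_s: 4.5
eef_pos: [0.4947, 0.1213, 0.0839]
eef_rot: [0.0, 0.224, 0.975, -0.0]
wrist_force: [-7.2, -1.1, 15.6]
opening: 0.006
grasp_force: 7.8
```

Request:
apply_moves --moves '[{"jaw": 0, "offset": [0, 0, -5], "rot": [0, 0, 0]}, {"jaw": 0, "offset": [0, 0, -15], "rot": [0, 0, 0]}, {"jaw": 0, "offset": [-20, -43, -5], "rot": [0, 0, 0]}, {"jaw": 0, "offset": [-20, -43, 0], "rot": [0, 0, 0]}, {"jaw": 0, "offset": [0, 0, 0], "rot": [0, 0, 0]}]'

```text
time_s: 5.12
eef_pos: [0.4937, 0.0239, 0.1083]
eef_rot: [0.001, 0.226, 0.974, -0.0]
wrist_force: [-0.8, -0.2, 0.3]
opening: -0.001
grasp_force: 0.0
```

```bash
python3 -c "from h import *;go()"
```

```text
5.12 [0.4937 0.0239 0.1083] [ 0.001  0.226  0.974 -0.   ] F [-0.8 -0.2  0.3] jaw -0.001129550665181587
near [40.4 86.9 16.2]
far [-66.5  71.7  16.4]
left [-24.2 157.5  16.3]
right [-1.9  1.1 16.3]
```

Right rim next: down to z ≈ 0.084, then about 1.5 mm of over-travel.

Request:
apply_moves --moves '[{"jaw": 0, "offset": [-1, 0, 10], "rot": [0, 0, 0]}, {"jaw": 0, "offset": [0, 0, 5], "rot": [0, 0, 0]}, {"jaw": 0, "offset": [0, 0, 2], "rot": [0, 0, 0]}, {"jaw": 0, "offset": [0, 0, 2], "rot": [0, 0, 0]}, {"jaw": 0, "offset": [0, 0, 2], "rot": [0, 0, 0]}]'

```text
time_s: 5.75
eef_pos: [0.4938, 0.0264, 0.0859]
eef_rot: [-0.0, 0.224, 0.975, 0.0]
wrist_force: [-1.0, 0.7, -0.6]
opening: 0.0
grasp_force: 0.0
```

Request:
apply_moves --moves '[{"jaw": 0, "offset": [0, 0, 1.5], "rot": [0, 0, 0]}, {"jaw": 0, "offset": [0, 0, 1.5], "rot": [0, 0, 0]}, {"jaw": 0, "offset": [0, 0, 1], "rot": [0, 0, 0]}, {"jaw": 0, "offset": [0, 0, 0], "rot": [0, 0, 0]}, {"jaw": 0, "offset": [0, 0, 0], "rot": [0, 0, 0]}]'

```text
time_s: 6.38
eef_pos: [0.494, 0.0261, 0.0839]
eef_rot: [-0.0, 0.224, 0.975, -0.0]
wrist_force: [-8.3, 1.0, 17.0]
opening: -0.004
grasp_force: 8.4
```

Request:
apply_moves --moves '[{"jaw": 0, "offset": [0, 0, -6], "rot": [0, 0, 0]}, {"jaw": 0, "offset": [0, 0, -18], "rot": [0, 0, 0]}, {"jaw": 0, "offset": [-34, 35, -3], "rot": [0, 0, 0]}, {"jaw": 0, "offset": [-33, 34, 0], "rot": [0, 0, 0]}, {"jaw": 0, "offset": [0, 0, 0], "rot": [0, 0, 0]}]'

```text
time_s: 7.0
eef_pos: [0.5868, 0.0594, 0.1092]
eef_rot: [0.001, 0.223, 0.975, 0.0]
wrist_force: [-0.5, -0.8, -0.2]
opening: -0.002
grasp_force: 0.0
```

```bash
python3 -c "from h import *;go()"
```

```text
7.0 [0.5868 0.0594 0.1092] [0.001 0.223 0.975 0.   ] F [-0.5 -0.8 -0.2] jaw -0.0019390859101090115
near [108.3  14.5  17. ]
far [ 1.5 -1.3 17.2]
left [43.3 84.8 17.2]
right [ 66.4 -71.6  17. ]
```

Request:
apply_moves --moves '[{"jaw": 0, "offset": [1, -1, 11], "rot": [0, 0, 0]}, {"jaw": 0, "offset": [0, 0, 5], "rot": [0, 0, 0]}, {"jaw": 0, "offset": [0, 0, 2], "rot": [0, 0, 0]}, {"jaw": 0, "offset": [0, 0, 2], "rot": [0, 0, 0]}, {"jaw": 0, "offset": [0, 0, 2], "rot": [0, 0, 0]}]'

```text
time_s: 7.62
eef_pos: [0.5826, 0.0581, 0.0873]
eef_rot: [0.0, 0.224, 0.975, 0.0]
wrist_force: [0.0, 0.1, 0.8]
opening: 0.002
grasp_force: 0.0
```

Request:
apply_moves --moves '[{"jaw": 0, "offset": [0, 0, 1.5], "rot": [0, 0, 0]}, {"jaw": 0, "offset": [0, 0, 1.5], "rot": [0, 0, 0]}, {"jaw": 0, "offset": [0, 0, 1], "rot": [0, 0, 0]}, {"jaw": 0, "offset": [0, 0, 0], "rot": [0, 0, 0]}, {"jaw": 0, "offset": [0, 0, 0], "rot": [0, 0, 0]}]'

```text
time_s: 8.25
eef_pos: [0.583, 0.0583, 0.084]
eef_rot: [-0.0, 0.224, 0.975, -0.0]
wrist_force: [-4.0, 0.1, 5.7]
opening: 0.001
grasp_force: 3.3
```

Force is only 5.7 N, so I press about 1 mm more. Then on to the left rim.

Request:
apply_moves --moves '[{"jaw": 0, "offset": [0, 0, 1], "rot": [0, 0, 0]}, {"jaw": 0, "offset": [0, 0, 0.3], "rot": [0, 0, 0]}, {"jaw": 0, "offset": [0, 0, 0], "rot": [0, 0, 0]}, {"jaw": 0, "offset": [0, 0, 0], "rot": [0, 0, 0]}, {"jaw": 0, "offset": [0, 0, 0], "rot": [0, 0, 0]}]'

```text
time_s: 8.88
eef_pos: [0.583, 0.0583, 0.0839]
eef_rot: [-0.0, 0.224, 0.975, -0.0]
wrist_force: [-7.6, 0.3, 16.1]
opening: 0.005
grasp_force: 7.7
```

Request:
apply_moves --moves '[{"jaw": 0, "offset": [0, 0, -6], "rot": [0, 0, 0]}, {"jaw": 0, "offset": [0, 0, -18], "rot": [0, 0, 0]}, {"jaw": 0, "offset": [20, 43, -3], "rot": [0, 0, 0]}, {"jaw": 0, "offset": [20, 44, 0], "rot": [0, 0, 0]}, {"jaw": 0, "offset": [0, 0, 0], "rot": [0, 0, 0]}]'

```text
time_s: 9.5
eef_pos: [0.585, 0.1571, 0.11]
eef_rot: [0.001, 0.222, 0.975, 0.001]
wrist_force: [-0.7, 0.4, 0.6]
opening: -0.001
grasp_force: 0.0
```

```bash
python3 -c "from h import *;go()"
```

```text
9.5 [0.585  0.1571 0.11  ] [0.001 0.222 0.975 0.001] F [-0.7  0.4  0.6] jaw -0.0005547691201691034
near [ 64.3 -72.5  17.9]
far [-42.4 -88.6  17.9]
left [-0.8 -2.4 18. ]
right [  22.7 -158.7   17.8]
```

Request:
apply_moves --moves '[{"jaw": 0, "offset": [-1, -1, 12], "rot": [0, 0, 0]}, {"jaw": 0, "offset": [0, 0, 5], "rot": [0, 0, 0]}, {"jaw": 0, "offset": [0, 0, 2], "rot": [0, 0, 0]}, {"jaw": 0, "offset": [0, 0, 2], "rot": [0, 0, 0]}, {"jaw": 0, "offset": [0, 0, 2], "rot": [0, 0, 0]}]'

```text
time_s: 10.12
eef_pos: [0.5856, 0.1524, 0.0857]
eef_rot: [0.0, 0.224, 0.975, 0.0]
wrist_force: [0.6, -0.5, -0.8]
opening: -0.0
grasp_force: 0.0
```

Request:
apply_moves --moves '[{"jaw": 0, "offset": [0, 0, 1.5], "rot": [0, 0, 0]}, {"jaw": 0, "offset": [0, 0, 1.5], "rot": [0, 0, 0]}, {"jaw": 0, "offset": [0, 0, 1.5], "rot": [0, 0, 0]}, {"jaw": 0, "offset": [0, 0, 0], "rot": [0, 0, 0]}, {"jaw": 0, "offset": [0, 0, 0], "rot": [0, 0, 0]}]'

```text
time_s: 10.75
eef_pos: [0.5856, 0.1528, 0.0839]
eef_rot: [0.0, 0.224, 0.975, -0.0]
wrist_force: [-8.5, -1.7, 18.1]
opening: 0.001
grasp_force: 8.6
```

Now lift straight up, move clear toward the start side, and check the heights.

Request:
apply_moves --moves '[{"jaw": 0, "offset": [0, 0, -6], "rot": [0, 0, 0]}, {"jaw": 0, "offset": [0, 0, -40], "rot": [0, 0, 0]}, {"jaw": 0, "offset": [0, 0, -60], "rot": [0, 0, 0]}, {"jaw": 0, "offset": [40, 40, -20], "rot": [0, 0, 0]}, {"jaw": 0, "offset": [45, 40, 0], "rot": [0, 0, 0]}]'

```text
time_s: 11.38
eef_pos: [0.5456, 0.2628, 0.2106]
eef_rot: [0.003, 0.225, 0.974, 0.001]
wrist_force: [0.8, 0.4, -0.3]
opening: -0.001
grasp_force: 0.0
```

Request:
apply_moves --moves '[{"jaw": 0, "offset": [45, 40, 0], "rot": [0, 0, 0]}, {"jaw": 0, "offset": [45, 40, 0], "rot": [0, 0, 0]}, {"jaw": 0, "offset": [45, 40, 0], "rot": [0, 0, 0]}, {"jaw": 0, "offset": [0, 0, 0], "rot": [0, 0, 0]}, {"jaw": 0, "offset": [0, 0, 0], "rot": [0, 0, 0]}]'

```text
time_s: 12.0
eef_pos: [0.4747, 0.4287, 0.2071]
eef_rot: [0.0, 0.224, 0.975, -0.0]
wrist_force: [-0.1, -0.6, 0.4]
opening: 0.001
grasp_force: 0.0
```

Run:
```python
from h import *
go()
c=np.array([.5403,.0893]);e=np.array([.8268,-.5625]);n=np.array([.5625,.8268])
for cam in("top","side"):
    im,d=ctrl.camera(cam);P,u,v=pts(cam,d)
    D=P[:,:2]-c;x=D@e;y=D@n
    for k,(a,b,wa,wb) in dict(near=(-.054,0,.008,.045),far=(.054,0,.008,.045),left=(0,.079,.025,.008),right=(0,-.079,.025,.008),mid=(0,0,.03,.05)).items():
        z=P[(abs(x-a)<wa)&(abs(y-b)<wb),2];print(cam,k,len(z),np.round(np.median(z),4))
    Q=P[(P[:,2]>.07)&(P[:,2]<.1)&(np.hypot(*D.T)<.125)];print(cv2.minAreaRect(Q[:,:2].astype(np.float32)))
cv2.imwrite("pics/end.png",im[:,:,::-1])
```

```text
12.0 [0.4747 0.4287 0.2071] [ 0.     0.224  0.975 -0.   ] F [-0.1 -0.6  0.4] jaw 0.001045904848643689
near [-153.5 -268.9  115.3]
far [-260.3 -284.7  115.4]
left [-218.5 -198.6  115.3]
right [-195.4 -355.   115.4]
top near 190 0.0836
top far 188 0.0841
top left 103 0.0839
top right 106 0.0842
top mid 783 0.0785
((0.5406797528266907, 0.08952082693576813), (0.18414397537708282, 0.1347152292728424), 55.60894012451172)
side near 96 0.0833
side far 98 0.0834
side left 63 0.083
side right 412 0.0367
side mid 412 0.0784
((0.5404700040817261, 0.08954615890979767), (0.19093140959739685, 0.1340254843235016), 55.86466598510742)
```

View pics/end.png

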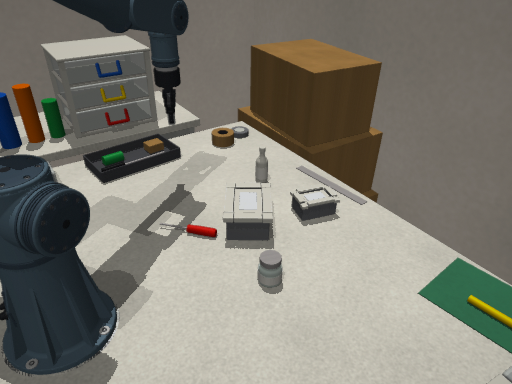

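The final side view shows the large box at (248,212) with its rim level all round. The bottle (262,167), jar (270,268) and screwdriver (200,230) are where they were, and the arm is clear. In the top depth all four rims read 84 mm. The side camera's 37 mm for the right rim includes the box wall below it, so I don't count that reading.

```bash
python3 -c "from bench import ctrl;print(ctrl.hand_in())"
```

```text
the job is handed in; nothing more can be done
None
```

I pressed all four rim sections shut and handed the job in: each measured about 84 mm, level with the corners; the box moved less than 1 mm, and the bottle, jar and screwdriver look unmoved in the final picture (the hand-in gave no verdict).

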